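# Set the side-burner knob to keep-warm

### The arm

A 6-joint arm with a two-finger parallel gripper is mounted at the origin on the work surface. World frame = base frame: x ahead of the robot, y to its left, z up, the work surface at z = 0. Lengths are in m, angles in rad, forces in N, time in s.
With the tool pointing down it reaches from about 0.275 to 0.85 m from the base axis. Payload 5.2 kg.
Tool frame: the origin (TCP) lies at the centre of the arm's flange, where the gripper is bolted on; the fingertips stand 173 mm ahead of it and the grasp point (between the pads) lies 155 mm ahead of it (r.nose_length is the z of the fingertips in the tool frame, in m); z points along the fingers, y is the line along which they close (so a half turn about z gives the same grasp; the last joint's range is limited). The gripper opens to 85 mm and grips with 20 to 120 N. Pads are 22 mm wide; open, the fingers measure 114 mm over their backs; the gripper's body (76 mm by 85 mm) begins 54 mm behind the grasp point. The pads swing forward as they close: fully open they stand 13 mm farther back than shut.
Start: joints at [0.972, 0.259, 1.535, -0, 1.348, -0.203], TCP at [0.212, 0.507, 0.405] pointing down, gripper open.
Joint ranges: [-3.14, 3.14], [-0.91, 2.08], [0.19, 2.58], [-1.22, 4.36], [0.22, 2.71], [-3.12, 3.12]. Speed limits (rad/s): [2.57, 2.57, 3.14, 3.14, 3.14, 3.14].

### API

Orientations are given as a 3x3 rotation matrix whose columns are the frame's x, y, z axes.
In Python, from rig import r gives the robot as it stands.
- The arm moves only by the tool jog_arm, never from a script. Its argument "motion" is a list of rows, each an object of numbers: "wx", "wy", "wz": the turn, a rotation vector about the tool's x, y, z in rad; "dx", "dy", "dz": the shift along the tool's x, y, z in m; "grip": the gripper command: -1 is fully open, 1 is shut, values between are in proportion. A call has 1 to 20 rows; each row shifts and turns the commanded pose from where the row before left it, along the tool's axes as they then stand; what a row does not reach is not made up. A row lasts 1/10 s, in which the tool goes at most 50 mm and 8.59 degrees, less where a joint would pass 70% of its speed; a pose out of reach is approached as far as the arm can. A call is refused whole if a number of a shift passes 0.05 or a number of a turn 0.15, either way. A call with a gripper value outside its range is refused whole. The fingers move at their own pace and stop on an object; "squeeze" is the grip in N (left out, the last holds). Time passes only in rows, so rows that do not move let the fingers close. It gives the time, the measured TCP pose, the force, the opening and the grip force at its end, in the units of the state.
- r.state(): the state, without advancing time (a new reading comes with each control period).
- r.read_camera(name): name is "side" or "top" or "wrist"; returns the picture (480x640x3 uint8, red, green, blue); there is no depth.
- r.camera_params(name): a dict with "fx", "fy", "cx", "cy" (pixels), "cam_to_world" (4x4, takes a point from camera to world coordinates); the wrist camera has in their place "mount" (4x4, takes a point from camera to tool coordinates, whose origin is the TCP and whose axes are the flange's). Camera axes: x right, y down, z forward; pixel columns grow to the right and rows downward; lengths in m; the calibration is good to about 2 mm. A picture is of the moment at which its call begins: read the wrist's pose just before it. camera_params takes no time and is no camera call.
- r.sign_off(): hands the job in; it is judged then, once.
The state is a dict: "t": time; "joints": joint angles; "joint_velocities": joint speeds; "effort": joint torques, N m; "position": TCP position; "ee_rot": TCP orientation; "contact_force": force on the tool from outside, world axes, zero at the start; "ft_torque": the same for the moment, N m; "finger_gap": finger opening in m; "finger_force": force on a finger pad.
Only numpy, scipy, OpenCV 4.12 (cv2) and the standard library are available. Lean on these libraries where they do the work, as an engineer would, in place of code of your own. Each camera call takes 0.05 s, during which the arm holds its last target. There are 200 camera calls.

### The job

The grill cart's burner knob is locked at off: push it fully in and turn it (do not force it past its catch), by way of whichever side of the dial the blue stud is on, until its white pointer clicks in at the blue stud, then let go so that it sits popped out and at rest there. Never turn it to the red stud, and leave the pot, spice jar, tongs and brush where they are.

Things in the scene. Friction and masses are not known exactly. Their poses are not given: they have to be found in the camera images.
- control_box: Fixed steel box; dial plate 150 x 170 x 40 mm tilted 30 degrees to the robot (at yaw 0 it faces -x). Origin on the work surface under the dial's centre; z up, x level to the plate's high edge, y left as seen from the robot. Plate surface at the knob axis: 105 mm up; its outward normal: (-0.5, 0, 0.866) in this frame. Black dial, white tick every 30 degrees, broad white bar at off, lowest.
- knob_grip (a point): Point on the knob axis, mid grip bar, 37 mm above the plate when popped out. Grey knob: disc 60 mm wide, 9 to 16 mm above the plate; bar 56 mm long, 16 mm wide, 15 to 47 mm above the plate; white stripe on the pointer half. Axes turn with the knob: z out of the plate along the axis, -x along the bar to the pointer end, y across the bar.
- selector (a joint): Turn of the knob (rad): 0 at off, pointer at the plate's low edge; positive anticlockwise seen from outside (towards the box's -y, the right as seen from the robot). Stops at +-3.1: no way round through the top. Clicks every 30 degrees (0.524), 0.1 to 0.2 N m to pass each; once released it falls into the nearest click. Studs stand at +2.618 and -2.618; which is blue varies.
- push (a joint): How far the knob is pushed in along its axis (m), 0 popped out to 0.008 at the stop; spring 4 N rising to 8 N. At off a rigid catch blocks turning beyond about 0.03 rad: push in at least 6 mm and keep it in until turned 30 degrees (0.524); do not wrench it past the catch. From there it turns freely without pushing, and pops out when let go.
- pointer_aim (a point): The point on the plate's surface at which the white pointer aims, 52 mm from the knob's axis (moves with the knob, also in and out). It coincides with a stud's centre when the pointer is at that stud and the knob is popped out.
- blue_stud: Blue dome of 14 mm diameter, standing 7 mm out of the dial plate 52 mm from the knob's axis: the wanted place (keep warm). Origin at its centre, on the plate's surface. Upper left or upper right of the dial.
- red_stud: Red dome of the same size, on the other side: must not be reached (sear).
- pot: Red enamel pot with its lid on, 154 mm diameter, 118 mm high, 185 mm over its two ear handles, standing on a cork trivet 12 mm thick; origin at the centre of its underside. Bystander.
- spice_jar: Pale green plastic screw-top jar, 51 mm diameter, 95 mm high; origin at the centre of its underside. Bystander.
- tongs: Steel tongs 260 mm long lying in the tool tray at the cart's right edge; origin at mid length, underneath. Bystander.
- brush: Brush with a red silicone head, 240 mm long, lying in the tool tray; origin near mid length, underneath. Bystander.
There are look-alikes about, which are no part of the job. Of the things like the control_box, leave any that is yellow; of the rest the smaller one is meant.

How it is judged:
On the way:
1. the knob is freed from its catch and turned well away from off ((value of joint selector above 0.6 rad or value of joint selector below -0.6 rad)), for 0.1 s.
At the end, for the whole second after the job is handed in: The knob is at rest, popped out, with its pointer's aim within 7 mm (about 8 degrees) of the blue stud's centre; pot, jar, tongs and brush within 20 mm of where they were (distance between pointer_aim and blue_stud below 0.007 m and velocity of joint selector between -0.05 and 0.05 rad/s and distance of each of pot, spice_jar, tongs, brush from where it was at the start of the episode below 0.02 m); the robot touches nothing.
It fails at once if the knob is forced past its catch without being pushed in (value of joint push below 0.005 m and (value of joint selector between 0.09 and 0.35 rad or value of joint selector between -0.35 and -0.09 rad)).
It fails at once if the pointer comes to the red stud (its aim within 20 mm) (distance between pointer_aim and red_stud below 0.02 m).
It fails at once if the pot, jar, tongs or brush is moved by more than 20 mm or tipped (distance of any of pot, spice_jar, tongs, brush from where it was at the start of the episode above 0.02 m or angle between any of pot, spice_jar's own z axis and vertical above 0.35 rad).
It also fails if it takes over 51 s, if anything falls off the work surface, if the arm or the gripper's body presses on something with over 40 N, if the wrist force passes 120 N, or if a joint passes its speed limit or range.

## Working session

There is one attempt and no reset: what is moved stays moved. The work goes in short steps, Python scripts to look and compute and a tool call to move; the robot and the scene stay as the last step left them, time stands still between calls to the robot, and variables do not carry over. Pictures are saved under pics/ and viewed, at most 10 in all, crops included, and the job is handed in when it is done.

Besides the shell and the picture viewer there is one more tool, called after "Request:" in YAML: its name, and indented under it one key for each argument. jog_arm: Moves the arm, as the interface text tells. Its arguments: {"type":"object","properties":{"motion":{"type":"array","items":{"type":"object","properties":{"wx":{"type":"number"},"wy":{"type":"number"},"wz":{"type":"number"},"dx":{"type":"number"},"dy":{"type":"number"},"dz":{"type":"number"},"grip":{"type":"number"}}}},"squeeze":{"type":"number"}},"required":["motion"]}

```bash
ls; mkdir -p pics; python3 - <<'E'
from rig import r
import cv2,json
for n in ["top","side"]:
    cv2.imwrite(f"pics/{n}0.png",r.read_camera(n)[:,:,::-1]); print(n,r.camera_params(n))
print(r.camera_params("wrist")); print(r.state()); print(r.nose_length)
E
```

```text
pics
top {'fx': 580.6105442794762, 'fy': 580.6105442794762, 'cx': 324.6200655192725, 'cy': 235.2102264395405, 'cam_to_world': array([[ 0.02600784, -0.98967847,  0.14092592,  0.32503221],
       [-0.99944914, -0.02864987, -0.01675101, -0.0501507 ],
       [ 0.02061562, -0.14041263, -0.98987842,  1.40221995],
       [ 0.        ,  0.        ,  0.        ,  1.        ]])}
side {'fx': 446.71868916673986, 'fy': 446.71868916673986, 'cx': 324.6463126993193, 'cy': 237.01354282565643, 'cam_to_world': array([[ 0.86858686, -0.35602028,  0.3446831 ,  0.09294681],
       [-0.49547684, -0.61312954,  0.61528438, -0.79263309],
       [-0.00771832, -0.70521041, -0.70895606,  0.96078199],
       [ 0.        ,  0.        ,  0.        ,  1.        ]])}
{'fx': 358.54719499984094, 'fy': 358.54719499984094, 'cx': 323.4801921577305, 'cy': 236.67729586497364, 'mount': array([[ 9.32786794e-04, -9.57392874e-01, -2.88787143e-01,
         7.37507254e-02],
       [ 9.99999412e-01,  1.05278489e-03, -2.60200334e-04,
        -1.81234468e-04],
       [ 5.53144687e-04, -2.88786730e-01,  9.57393294e-01,
         3.0986
[... 237 characters left out ...]
'joint_velocities': array([ 2.15046948e-03, -1.61181758e-03, -3.24216284e-03,  5.97369153e-05,
       -5.80338273e-04, -3.15249499e-04]), 'effort': array([ 1.39518110e-03, -4.46968031e+01, -2.91244340e+01, -3.12759939e-04,
        6.20018371e-03, -3.33780129e-06]), 'position': array([0.21192903, 0.50732199, 0.40394069]), 'ee_rot': array([[-9.22680459e-01,  3.85564334e-01, -9.56107905e-04],
       [ 3.85565356e-01,  9.22679516e-01, -1.36661444e-03],
       [ 3.55263392e-04, -1.62959052e-03, -9.99998609e-01]]), 'contact_force': array([-0.07500171, -0.34405133, -0.03627831]), 'ft_torque': array([0.0511454 , 0.0424951 , 0.02485848]), 'finger_force': 0.0, 'finger_gap': 0.08542909971704213}
0.1734
```

View pics/top0.png

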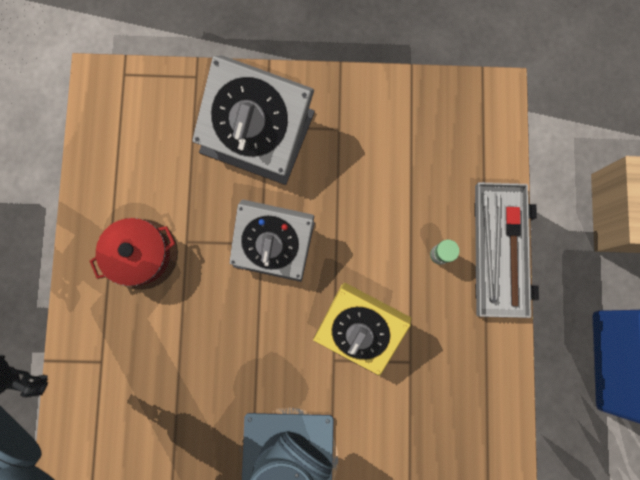

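View pics/side0.png

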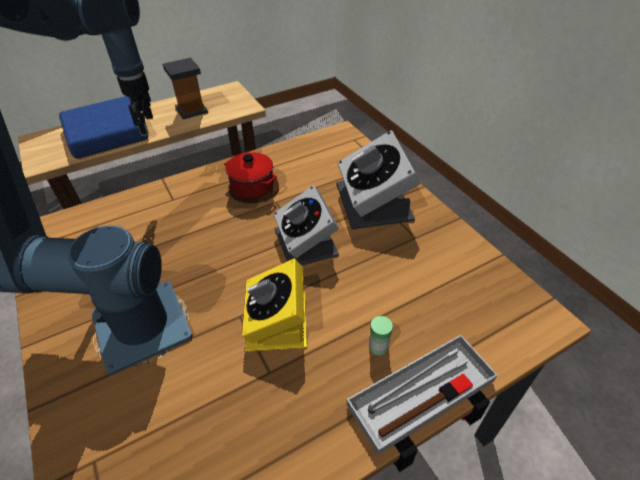

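Look-alikes for the box are the big grey one at top (250,118), the small grey one (270,243) and the yellow one (362,333). I choose the small grey one: it isn't yellow, it's the smaller grey, and it has studs, with blue at the upper left (262,222) and red at the upper right (284,227). I'll check it in a close crop.

```bash
python3 - <<'E'
import cv2,numpy as np
a=cv2.imread("pics/top0.png")[195:285,222:322]; b=cv2.imread("pics/side0.png")[180:270,262:342]
a=cv2.resize(a,None,fx=4.4,fy=4.4,interpolation=cv2.INTER_CUBIC);b=cv2.resize(b,None,fx=4.4,fy=4.4,interpolation=cv2.INTER_CUBIC)
cv2.imwrite("pics/crop.png",np.hstack([a,b])); print(a.shape,b.shape)
E
```

```text
(396, 440, 3) (396, 352, 3)
```

View pics/crop.png

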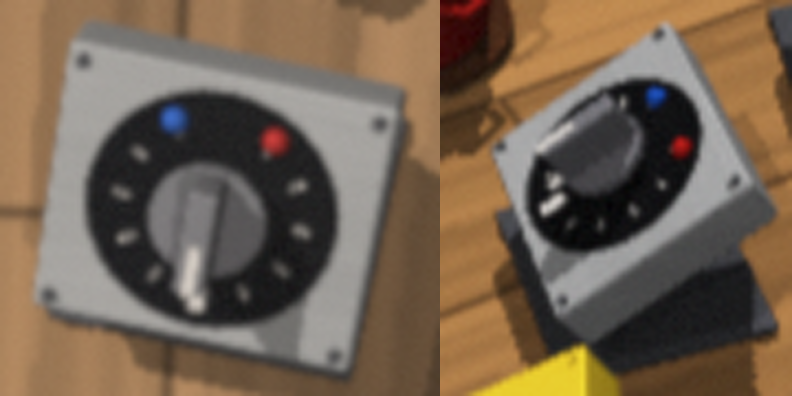

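```bash
cat > geo.py <<'E'
import numpy as np
from rig import r
from scipy.optimize import least_squares
N=np.array([-.5,0,.866]);U=np.array([.866,0,.5]);Y=np.array([0,1.,0])
def Rz(a): c,s=np.cos(a),np.sin(a); return np.array([[c,-s,0],[s,c,0],[0,0,1]])
def proj(P,c,T=None):
    T=c["cam_to_world"] if T is None else T
    q=(np.asarray(P)-T[:3,3])@T[:3,:3]; return np.c_[c["fx"]*q[:,0]/q[:,2]+c["cx"],c["fy"]*q[:,1]/q[:,2]+c["cy"]]
def pts(p): # blue, red, screws HL HR LR LL, world
    x,y,yaw,a,b=p
    L=[.105*np.array([0,0,1])+u*U+v*Y+n*N for u,v,n in [(.045,.026,.0035),(.045,-.026,.0035),(a,b,.001),(a,-b,.001),(-a,-b,.001),(-a,b,.001)]]
    return np.array(L)@Rz(yaw).T+[x,y,0]
E
python3 - <<'E'
from geo import *
f=lambda l,o:np.array(o)+(np.array(l,float)+.5)/4.4-.5
t=f([(174,119),(275,141),(83,61),(380,124),(334,356),(48,296)],(222,195))
s=f([(216,97),(241,147),(218,34),(294,181),(122,300),(60,147)],(262,180))
ct,cs=r.camera_params("top"),r.camera_params("side")
F=lambda p:np.r_[(proj(pts(p),ct)-t).ravel(),(proj(pts(p),cs)-s).ravel()]
o=least_squares(F,[.45,.05,-.2,.07,.06]);print(o.x,np.round(o.fun,1).reshape(-1,2).tolist())
x,y,yaw=o.x[:3];R=Rz(yaw)
print("knob_grip",R@(np.array([0,0,.105])+.037*N)+[x,y,0]); print("axis",R@N)
E
```

```text
[ 0.49012002  0.05167199 -0.18377049  0.065845    0.07589516] [[-0.4, 0.4], [-0.4, 0.3], [-0.2, -0.2], [-0.4, -0.2], [-0.3, -0.2], [-0.0, -0.4], [-0.2, 0.3], [-0.1, 0.5], [0.3, 0.5], [0.4, 0.6], [0.2, 0.7], [0.2, 0.4]]
knob_grip [0.47193153 0.05505264 0.137042  ]
axis [-0.49158084  0.09136893  0.866     ]
```

The crop confirms the choice, and blue is on the left, so the turn is clockwise (selector to -2.618). The fit residuals are under 1 px and the screw insets are a consistent 9 mm. Next I compute the moves.

```bash
cat >> geo.py <<'E'
from scipy.spatial.transform import Rotation as Ro
BOX=[.49012,.05167,-.18377]
def target(h,turn=0,box=BOX): # tool pose with grasp point h above plate on knob axis, turned about tool z
    R=Rz(box[2]); z=-R@N; x=-R@U; M=np.c_[x,np.cross(z,x),z]
    p=R@(np.array([0,0,.105])+h*N)+[box[0],box[1],0]-.155*z
    return p,M@Ro.from_euler("z",turn).as_matrix()
def delta(h,turn=0,box=BOX):
    s=r.state();p,M=target(h,turn,box);R=s["ee_rot"]
    print("t",s["t"],"shift",np.round(R.T@(p-s["position"]),4),"rotvec",np.round(Ro.from_matrix(R.T@M).as_rotvec(),4),"F",np.round(s["contact_force"],2),"T",np.round(s["ft_torque"],2),"gap",s["finger_gap"],s["finger_force"],"q",np.round(s["joints"],3))
E
python3 -c "
from geo import *;delta(.14)"
```

```text
t 0.1 shift [-0.2882 -0.3441  0.0439] rotvec [-0.0571 -0.5222 -0.2068] F [-0.08 -0.34 -0.04] T [0.05 0.04 0.02] gap 0.08542909971704213 0.0 q [ 0.972  0.259  1.536  0.     1.348 -0.203]
```

Request:
jog_arm:
  motion:
    - {"dx": -0.024, "dy": -0.0287, "dz": 0.0037}
    - {"dx": -0.024, "dy": -0.0287, "dz": 0.0037}
    - {"dx": -0.024, "dy": -0.0287, "dz": 0.0037}
    - {"dx": -0.024, "dy": -0.0287, "dz": 0.0037}
    - {"dx": -0.024, "dy": -0.0287, "dz": 0.0037}
    - {"dx": -0.024, "dy": -0.0287, "dz": 0.0037}
    - {"dx": -0.024, "dy": -0.0287, "dz": 0.0037}
    - {"dx": -0.024, "dy": -0.0287, "dz": 0.0037}
    - {"dx": -0.024, "dy": -0.0287, "dz": 0.0037}
    - {"dx": -0.024, "dy": -0.0287, "dz": 0.0037}
    - {"dx": -0.024, "dy": -0.0287, "dz": 0.0037}
    - {"dx": -0.024, "dy": -0.0287, "dz": 0.0037}
    - {"wx": -0.0114, "wy": -0.1044, "wz": -0.0414}
    - {"wx": -0.0114, "wy": -0.1044, "wz": -0.0414}
    - {"wx": -0.0114, "wy": -0.1044, "wz": -0.0414}
    - {"wx": -0.0114, "wy": -0.1044, "wz": -0.0414}
    - {"wx": -0.0114, "wy": -0.1044, "wz": -0.0414}
    - {}
    - {}

```text
$.motion[0]: bad value
```

```bash
python3 - <<'E'
from geo import *
import cv2
delta(.14)
s=r.state();im=r.read_camera("wrist")[:,:,::-1].copy();c=r.camera_params("wrist")
T=np.eye(4);T[:3,:3]=s["ee_rot"];T[:3,3]=s["position"];T=T@c["mount"]
P=pts([*BOX,.0658,.0759]);R=Rz(BOX[2])
k=np.array([R@(np.array([0,0,.105])+.047*N+a*U)+[BOX[0],BOX[1],0] for a in(-.028,.028)])
for q in proj(np.r_[P,k],c,T): print(q.round(1)); cv2.circle(im,tuple(int(v) for v in q.round()),3,(0,255,0),1)
cv2.imwrite("pics/w1.png",im)
E
```

```text
t 0.1 shift [-0.2882 -0.3441  0.0439] rotvec [-0.0571 -0.5222 -0.2068] F [-0.08 -0.34 -0.04] T [0.05 0.04 0.02] gap 0.08542909971704213 0.0 q [ 0.972  0.259  1.536  0.     1.348 -0.203]
[ 64.8 647.3]
[ 20.3 653.4]
[110.6 663.1]
[-20.2 680.6]
[-15.2 541.4]
[105.9 522. ]
[  5.6 600.8]
[  4.  669.1]
```

View pics/w1.png

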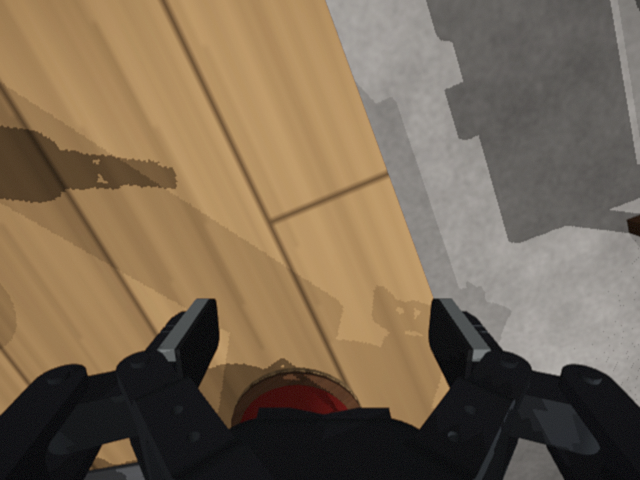

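The call was refused with a bad value in the first row and the arm hasn't moved. The picture still shows the start view, with the pot below at (300,400). I'll retry with every field filled in.

Request:
jog_arm:
  motion:
    - {"dx": -0.024, "dy": -0.0287, "dz": 0.0037, "wx": 0, "wy": 0, "wz": 0, "grip": -1}
    - {"dx": -0.024, "dy": -0.0287, "dz": 0.0037, "wx": 0, "wy": 0, "wz": 0, "grip": -1}
    - {"dx": -0.024, "dy": -0.0287, "dz": 0.0037, "wx": 0, "wy": 0, "wz": 0, "grip": -1}
    - {"dx": -0.024, "dy": -0.0287, "dz": 0.0037, "wx": 0, "wy": 0, "wz": 0, "grip": -1}
    - {"dx": -0.024, "dy": -0.0287, "dz": 0.0037, "wx": 0, "wy": 0, "wz": 0, "grip": -1}
    - {"dx": -0.024, "dy": -0.0287, "dz": 0.0037, "wx": 0, "wy": 0, "wz": 0, "grip": -1}
    - {"dx": -0.024, "dy": -0.0287, "dz": 0.0037, "wx": 0, "wy": 0, "wz": 0, "grip": -1}
    - {"dx": -0.024, "dy": -0.0287, "dz": 0.0037, "wx": 0, "wy": 0, "wz": 0, "grip": -1}
    - {"dx": -0.024, "dy": -0.0287, "dz": 0.0037, "wx": 0, "wy": 0, "wz": 0, "grip": -1}
    - {"dx": -0.024, "dy": -0.0287, "dz": 0.0037, "wx": 0, "wy": 0, "wz": 0, "grip": -1}
    - {"dx": -0.024, "dy": -0.0287, "dz": 0.0037, "wx": 0, "wy": 0, "wz": 0, "grip": -1}
    - {"dx": -0.024, "dy": -0.0287, "dz": 0.0037, "wx": 0, "wy": 0, "wz": 0, "grip": -1}
    - {"dx": 0, "dy": 0, "dz": 0, "wx": -0.0114, "wy": -0.1044, "wz": -0.0414, "grip": -1}
    - {"dx": 0, "dy": 0, "dz": 0, "wx": -0.0114, "wy": -0.1044, "wz": -0.0414, "grip": -1}
    - {"dx": 0, "dy": 0, "dz": 0, "wx": -0.0114, "wy": -0.1044, "wz": -0.0414, "grip": -1}
    - {"dx": 0, "dy": 0, "dz": 0, "wx": -0.0114, "wy": -0.1044, "wz": -0.0414, "grip": -1}
    - {"dx": 0, "dy": 0, "dz": 0, "wx": -0.0114, "wy": -0.1044, "wz": -0.0414, "grip": -1}
    - {"dx": 0, "dy": 0, "dz": 0, "wx": 0, "wy": 0, "wz": 0, "grip": -1}
    - {"dx": 0, "dy": 0, "dz": 0, "wx": 0, "wy": 0, "wz": 0, "grip": -1}

```text
t: 2.05
position: [0.3446, 0.0787, 0.3602]
ee_rot: [[-0.852, 0.184, 0.49], [0.16, 0.983, -0.09], [-0.498, 0.002, -0.867]]
contact_force: [0.6, -1.0, 0.2]
finger_gap: 0.0855
finger_force: 0.0
```

```bash
python3 - <<'E'
from geo import *
import cv2
delta(.14)
s=r.state();im=r.read_camera("wrist")[:,:,::-1].copy();c=r.camera_params("wrist")
T=np.eye(4);T[:3,:3]=s["ee_rot"];T[:3,3]=s["position"];T=T@c["mount"]
P=pts([*BOX,.0658,.0759]);R=Rz(BOX[2])
k=np.array([R@(np.array([0,0,.105])+.047*N+a*U)+[BOX[0],BOX[1],0] for a in(-.028,.028)])
for q in proj(np.r_[P,k],c,T): print(q.round(1)); cv2.circle(im,tuple(int(v) for v in q.round()),3,(0,255,0),1)
cv2.imwrite("pics/w2.png",im)
E
```

```text
t 2.05 shift [-0.0006  0.      0.    ] rotvec [ 0.0011 -0.0022 -0.0016] F [ 0.6  -0.98  0.2 ] T [0.01 0.23 0.06] gap 0.08549899157287873 0.0 q [-0.063 -0.219  2.204 -0.099  0.641 -1.384]
[356.  286.7]
[290.4 286.8]
[416.2 308.8]
[230.2 308.9]
[216.3 142.2]
[429.8 142.1]
[323.1 207.9]
[323.2 290.8]
```

View pics/w2.png

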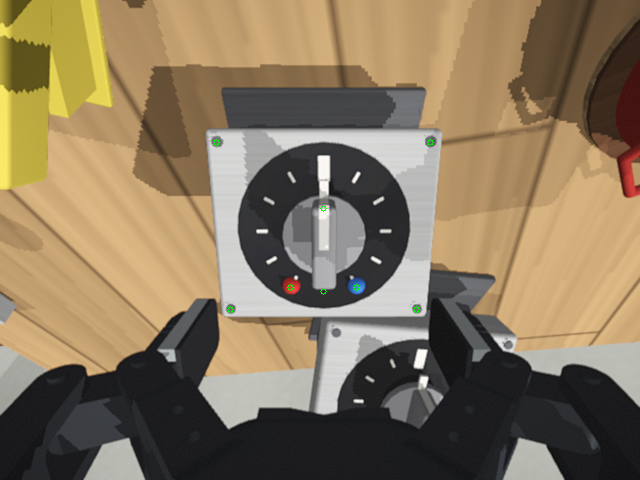

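The wrist view shows the knob bar centred at (323,250) with the blue stud at (356,285). The projected points fall on the features within about 2 px. I'll descend 101 mm and grip.

Request:
jog_arm:
  motion:
    - {"dx": 0, "dy": 0, "dz": 0.02, "wx": 0, "wy": 0, "wz": 0, "grip": -1}
    - {"dx": 0, "dy": 0, "dz": 0.02, "wx": 0, "wy": 0, "wz": 0, "grip": -1}
    - {"dx": 0, "dy": 0, "dz": 0.02, "wx": 0, "wy": 0, "wz": 0, "grip": -1}
    - {"dx": 0, "dy": 0, "dz": 0.02, "wx": 0, "wy": 0, "wz": 0, "grip": -1}
    - {"dx": 0, "dy": 0, "dz": 0.015, "wx": 0, "wy": 0, "wz": 0, "grip": -1}
    - {"dx": 0, "dy": 0, "dz": 0.006, "wx": 0, "wy": 0, "wz": 0, "grip": -1}
    - {"dx": 0, "dy": 0, "dz": 0, "wx": 0, "wy": 0, "wz": 0, "grip": -1}
    - {"dx": 0, "dy": 0, "dz": 0, "wx": 0, "wy": 0, "wz": 0, "grip": -1}

```text
t: 2.9
position: [0.3949, 0.0696, 0.2731]
ee_rot: [[-0.851, 0.183, 0.492], [0.159, 0.983, -0.09], [-0.5, 0.001, -0.866]]
contact_force: [1.2, -0.3, -0.3]
finger_gap: 0.0852
finger_force: 0.0
```

Request:
jog_arm:
  motion:
    - {"dx": 0, "dy": 0, "dz": 0, "wx": 0, "wy": 0, "wz": 0, "grip": 0.3}
    - {"dx": 0, "dy": 0, "dz": 0, "wx": 0, "wy": 0, "wz": 0, "grip": 0.5}
    - {"dx": 0, "dy": 0, "dz": 0, "wx": 0, "wy": 0, "wz": 0, "grip": 0.7}
    - {"dx": 0, "dy": 0, "dz": 0, "wx": 0, "wy": 0, "wz": 0, "grip": 1}
    - {"dx": 0, "dy": 0, "dz": 0, "wx": 0, "wy": 0, "wz": 0, "grip": 1}
    - {"dx": 0, "dy": 0, "dz": 0, "wx": 0, "wy": 0, "wz": 0, "grip": 1}
    - {"dx": 0, "dy": 0, "dz": 0, "wx": 0, "wy": 0, "wz": 0, "grip": 1}
    - {"dx": 0, "dy": 0, "dz": 0, "wx": 0, "wy": 0, "wz": 0, "grip": 1}
    - {"dx": 0, "dy": 0, "dz": 0, "wx": 0, "wy": 0, "wz": 0, "grip": 1}
    - {"dx": 0, "dy": 0, "dz": 0, "wx": 0, "wy": 0, "wz": 0, "grip": 1}
    - {"dx": 0, "dy": 0, "dz": 0, "wx": 0, "wy": 0, "wz": 0, "grip": 1}
    - {"dx": 0, "dy": 0, "dz": 0, "wx": 0, "wy": 0, "wz": 0, "grip": 1}
  squeeze: 50

```text
t: 4.1
position: [0.3948, 0.0695, 0.2729]
ee_rot: [[-0.851, 0.183, 0.492], [0.159, 0.983, -0.09], [-0.501, 0.001, -0.866]]
contact_force: [-0.0, -1.7, 0.6]
finger_gap: 0.0151
finger_force: 51.5
```

```bash
python3 -c "
from geo import *;delta(.039);s=r.state();print(s['ee_rot'].T@s['contact_force'],s['ee_rot'].T@s['ft_torque'])"
```

```text
t 4.1 shift [-0.     -0.0001 -0.0001] rotvec [ 0.0013  0.0007 -0.0005] F [-0.02 -1.73  0.58] T [-0.33  0.15 -0.22] gap 0.015130610072292475 51.478954553604126 q [-0.083  0.033  2.259 -0.152  0.331 -1.339]
[-0.548872   -1.70128973 -0.35740598] [0.41758512 0.08189975 0.01164386]
```

Gripped. Now I push in.

Request:
jog_arm:
  motion:
    - {"dx": 0, "dy": 0, "dz": 0.002, "wx": 0, "wy": 0, "wz": 0, "grip": 1}
    - {"dx": 0, "dy": 0, "dz": 0.002, "wx": 0, "wy": 0, "wz": 0, "grip": 1}
    - {"dx": 0, "dy": 0, "dz": 0.002, "wx": 0, "wy": 0, "wz": 0, "grip": 1}
    - {"dx": 0, "dy": 0, "dz": 0.002, "wx": 0, "wy": 0, "wz": 0, "grip": 1}
    - {"dx": 0, "dy": 0, "dz": 0, "wx": 0, "wy": 0, "wz": 0, "grip": 1}
    - {"dx": 0, "dy": 0, "dz": 0, "wx": 0, "wy": 0, "wz": 0, "grip": 1}
    - {"dx": 0, "dy": 0, "dz": 0, "wx": 0, "wy": 0, "wz": 0, "grip": 1}

```text
t: 4.8
position: [0.3986, 0.0689, 0.2662]
ee_rot: [[-0.851, 0.182, 0.493], [0.159, 0.983, -0.09], [-0.501, 0.001, -0.866]]
contact_force: [-6.5, -1.1, 10.2]
finger_gap: 0.0154
finger_force: 53.2
```

```bash
python3 -c "
from geo import *;delta(.039);s=r.state();print(s['ee_rot'].T@s['contact_force'],s['ee_rot'].T@s['ft_torque'])"
```

```text
t 4.8 shift [-0.0001 -0.0002 -0.0078] rotvec [ 0.0013  0.001  -0.0004] F [-6.48 -1.1  10.24] T [-0.44  0.43 -0.31] gap 0.015358822911902374 53.17984163761139 q [-0.084  0.053  2.261 -0.161  0.308 -1.33 ]
[  0.20704897  -2.25106323 -11.95252715] [0.60156698 0.34403447 0.01393193]
```

Request:
jog_arm:
  motion:
    - {"dx": 0, "dy": 0, "dz": 0.001, "wx": 0, "wy": 0, "wz": 0, "grip": 1}
    - {"dx": 0, "dy": 0, "dz": 0, "wx": 0, "wy": 0, "wz": 0, "grip": 1}
    - {"dx": 0, "dy": 0, "dz": 0, "wx": 0, "wy": 0, "wz": 0.03, "grip": 1}
    - {"dx": 0, "dy": 0, "dz": 0, "wx": 0, "wy": 0, "wz": 0.03, "grip": 1}
    - {"dx": 0, "dy": 0, "dz": 0, "wx": 0, "wy": 0, "wz": 0, "grip": 1}

```text
t: 5.3
position: [0.3985, 0.069, 0.266]
ee_rot: [[-0.838, 0.233, 0.493], [0.217, 0.972, -0.09], [-0.501, 0.031, -0.865]]
contact_force: [-16.8, -1.2, 24.0]
finger_gap: 0.0148
finger_force: 55.7
```

```bash
python3 -c "
from geo import *;delta(.031);s=r.state();print(s['ee_rot'].T@s['contact_force'],s['ee_rot'].T@s['ft_torque'])"
```

```text
t 5.3 shift [-0.0002 -0.0003  0.    ] rotvec [ 0.0013  0.0017 -0.0598] F [-16.82  -1.19  23.95] T [-0.65  0.71 -0.12] gap 0.014813902826485308 55.66275715827942 q [-0.083  0.054  2.262 -0.163  0.307 -1.269]
[  1.84503314  -4.32550323 -28.91190249] [ 0.76029078  0.53824462 -0.27666287]
```

At the stop. I'll ease off slightly and keep turning.

Request:
jog_arm:
  motion:
    - {"dx": 0, "dy": 0, "dz": -0.0005, "wx": 0, "wy": 0, "wz": 0.04, "grip": 1}
    - {"dx": 0, "dy": 0, "dz": 0, "wx": 0, "wy": 0, "wz": 0.05, "grip": 1}
    - {"dx": 0, "dy": 0, "dz": 0, "wx": 0, "wy": 0, "wz": 0.05, "grip": 1}
    - {"dx": 0, "dy": 0, "dz": 0, "wx": 0, "wy": 0, "wz": 0.05, "grip": 1}
    - {"dx": 0, "dy": 0, "dz": 0, "wx": 0, "wy": 0, "wz": 0.05, "grip": 1}
    - {"dx": 0, "dy": 0, "dz": 0, "wx": 0, "wy": 0, "wz": 0, "grip": 1}

```text
t: 5.9
position: [0.3985, 0.0688, 0.2661]
ee_rot: [[-0.758, 0.427, 0.493], [0.443, 0.892, -0.09], [-0.478, 0.15, -0.865]]
contact_force: [-13.6, -2.5, 17.1]
finger_gap: 0.0149
finger_force: 54.6
```

```bash
python3 -c "
from geo import *;delta(.031);s=r.state();print(s['ee_rot'].T@s['contact_force'],s['ee_rot'].T@s['ft_torque'])"
```

```text
t 5.9 shift [-0.0002 -0.0001  0.0001] rotvec [ 0.0013  0.001  -0.3017] F [-13.57  -2.55  17.13] T [-0.66  0.67 -0.46] gap 0.014947395255185354 54.56199109554291 q [-0.084  0.054  2.261 -0.162  0.308 -1.028]
[  0.9721939   -5.49596758 -21.28423334] [1.02275604 0.24574527 0.01284097]
```

Request:
jog_arm:
  motion:
    - {"dx": 0, "dy": 0, "dz": 0, "wx": 0, "wy": 0, "wz": 0.1, "grip": 1}
    - {"dx": 0, "dy": 0, "dz": 0, "wx": 0, "wy": 0, "wz": 0.1, "grip": 1}
    - {"dx": 0, "dy": 0, "dz": 0, "wx": 0, "wy": 0, "wz": 0.1, "grip": 1}
    - {"dx": 0, "dy": 0, "dz": 0, "wx": 0, "wy": 0, "wz": 0.1, "grip": 1}
    - {"dx": 0, "dy": 0, "dz": 0, "wx": 0, "wy": 0, "wz": 0.1, "grip": 1}
    - {"dx": 0, "dy": 0, "dz": 0, "wx": 0, "wy": 0, "wz": 0.1, "grip": 1}
    - {"dx": 0, "dy": 0, "dz": -0.002, "wx": 0, "wy": 0, "wz": 0.1, "grip": 1}
    - {"dx": 0, "dy": 0, "dz": -0.002, "wx": 0, "wy": 0, "wz": 0.1, "grip": 1}
    - {"dx": 0, "dy": 0, "dz": -0.002, "wx": 0, "wy": 0, "wz": 0.1, "grip": 1}
    - {"dx": 0, "dy": 0, "dz": -0.002, "wx": 0, "wy": 0, "wz": 0.1, "grip": 1}
    - {"dx": 0, "dy": 0, "dz": 0, "wx": 0, "wy": 0, "wz": 0.1, "grip": 1}
    - {"dx": 0, "dy": 0, "dz": 0, "wx": 0, "wy": 0, "wz": 0.1, "grip": 1}
    - {"dx": 0, "dy": 0, "dz": 0, "wx": 0, "wy": 0, "wz": 0.1, "grip": 1}
    - {"dx": 0, "dy": 0, "dz": 0, "wx": 0, "wy": 0, "wz": 0.1, "grip": 1}
    - {"dx": 0, "dy": 0, "dz": 0, "wx": 0, "wy": 0, "wz": 0.1, "grip": 1}
    - {"dx": 0, "dy": 0, "dz": 0, "wx": 0, "wy": 0, "wz": 0.1, "grip": 1}
    - {"dx": 0, "dy": 0, "dz": 0, "wx": 0, "wy": 0, "wz": 0, "grip": 1}

```text
t: 7.6
position: [0.3948, 0.0693, 0.2722]
ee_rot: [[0.449, 0.746, 0.492], [0.878, -0.469, -0.091], [0.163, 0.472, -0.866]]
contact_force: [-3.5, -5.1, 4.0]
finger_gap: 0.0151
finger_force: 52.1
```

```bash
python3 -c "
from geo import *;delta(.039,2.618);s=r.state();print(s['ee_rot'].T@s['contact_force'],s['ee_rot'].T@s['ft_torque'])"
```

```text
t 7.6 shift [ 0.0002  0.0003 -0.0008] rotvec [-7.00e-04 -5.00e-04  7.16e-01] F [-3.47 -5.06  4.05] T [-0.78  0.46 -0.55] gap 0.015117015560430642 52.07330882549286 q [-0.083  0.034  2.26  -0.153  0.33   0.563]
[-5.34404007  1.69625047 -4.75344332] [-0.04027964 -1.0610088   0.05047677]
```

Request:
jog_arm:
  motion:
    - {"dx": 0, "dy": 0, "dz": -0.0008, "wx": 0, "wy": 0, "wz": 0.1, "grip": 1}
    - {"dx": 0, "dy": 0, "dz": 0, "wx": 0, "wy": 0, "wz": 0.1, "grip": 1}
    - {"dx": 0, "dy": 0, "dz": 0, "wx": 0, "wy": 0, "wz": 0.1, "grip": 1}
    - {"dx": 0, "dy": 0, "dz": 0, "wx": 0, "wy": 0, "wz": 0.1, "grip": 1}
    - {"dx": 0, "dy": 0, "dz": 0, "wx": 0, "wy": 0, "wz": 0.1, "grip": 1}
    - {"dx": 0, "dy": 0, "dz": 0, "wx": 0, "wy": 0, "wz": 0.1, "grip": 1}
    - {"dx": 0, "dy": 0, "dz": 0, "wx": 0, "wy": 0, "wz": 0.1, "grip": 1}
    - {"dx": 0, "dy": 0, "dz": 0, "wx": 0, "wy": 0, "wz": 0.015, "grip": 1}
    - {"dx": 0, "dy": 0, "dz": 0, "wx": 0, "wy": 0, "wz": 0, "grip": 1}
    - {"dx": 0, "dy": 0, "dz": 0, "wx": 0, "wy": 0, "wz": 0, "grip": 1}

```text
t: 8.6
position: [0.3943, 0.0695, 0.2729]
ee_rot: [[0.827, 0.273, 0.491], [0.36, -0.929, -0.09], [0.432, 0.252, -0.866]]
contact_force: [-0.7, -4.5, 1.5]
finger_gap: 0.0149
finger_force: 51.5
```

```bash
python3 -c "
from geo import *;delta(.039,2.618);s=r.state();print(s['ee_rot'].T@s['contact_force'],s['ee_rot'].T@s['ft_torque'])"
```

```text
t 8.6 shift [0.0004 0.0003 0.0001] rotvec [-0.0011 -0.0001  0.0057] F [-0.7  -4.55  1.54] T [-0.78  0.42 -0.55] gap 0.014897405446390214 51.49654448032379 q [-0.083  0.032  2.26  -0.152  0.332  1.273]
[-1.55413244  4.41595022 -1.26776028] [-0.73266418 -0.74245361  0.05940211]
```

Request:
jog_arm:
  motion:
    - {"dx": 0, "dy": 0, "dz": 0, "wx": 0, "wy": 0, "wz": 0, "grip": 0}
    - {"dx": 0, "dy": 0, "dz": 0, "wx": 0, "wy": 0, "wz": 0, "grip": -1}
    - {"dx": 0, "dy": 0, "dz": 0, "wx": 0, "wy": 0, "wz": 0, "grip": -1}
    - {"dx": 0, "dy": 0, "dz": 0, "wx": 0, "wy": 0, "wz": 0, "grip": -1}
    - {"dx": 0, "dy": 0, "dz": 0, "wx": 0, "wy": 0, "wz": 0, "grip": -1}
    - {"dx": 0, "dy": 0, "dz": 0, "wx": 0, "wy": 0, "wz": 0, "grip": -1}
    - {"dx": 0, "dy": 0, "dz": 0, "wx": 0, "wy": 0, "wz": 0, "grip": -1}
    - {"dx": 0, "dy": 0, "dz": -0.01, "wx": 0, "wy": 0, "wz": 0, "grip": -1}
    - {"dx": 0, "dy": 0, "dz": -0.02, "wx": 0, "wy": 0, "wz": 0, "grip": -1}
    - {"dx": 0, "dy": 0, "dz": -0.02, "wx": 0, "wy": 0, "wz": 0, "grip": -1}
    - {"dx": 0, "dy": 0, "dz": -0.02, "wx": 0, "wy": 0, "wz": 0, "grip": -1}
    - {"dx": 0, "dy": 0, "dz": -0.02, "wx": 0, "wy": 0, "wz": 0, "grip": -1}
    - {"dx": 0, "dy": 0, "dz": -0.01, "wx": 0, "wy": 0, "wz": 0, "grip": -1}
    - {"dx": 0, "dy": 0, "dz": 0, "wx": 0, "wy": 0, "wz": 0, "grip": -1}
    - {"dx": 0, "dy": 0, "dz": 0, "wx": 0, "wy": 0, "wz": 0, "grip": -1}
    - {"dx": 0, "dy": 0, "dz": 0, "wx": 0, "wy": 0, "wz": 0, "grip": -1}

```text
t: 10.2
position: [0.3452, 0.0786, 0.3592]
ee_rot: [[0.828, 0.27, 0.491], [0.357, -0.93, -0.09], [0.433, 0.25, -0.866]]
contact_force: [-0.3, 0.8, -0.1]
finger_gap: 0.0855
finger_force: 0.0
```

```bash
python3 - <<'E'
from geo import *
import cv2
delta(.139,2.618)
s=r.state();im=r.read_camera("wrist")[:,:,::-1].copy();c=r.camera_params("wrist")
T=np.eye(4);T[:3,:3]=s["ee_rot"];T[:3,3]=s["position"];T=T@c["mount"]
P=pts([*BOX,.0658,.0759]);R=Rz(BOX[2])
d=.866*U+.5*Y
k=np.array([R@(np.array([0,0,.105])+.047*N+a*d)+[BOX[0],BOX[1],0] for a in(-.028,.028)])
for q in proj(np.r_[P,k],c,T): cv2.circle(im,tuple(int(v) for v in q.round()),3,(0,255,0),1)
cv2.imwrite("pics/w3.png",im)
E
```

```text
t 10.2 shift [ 0.0005  0.0003 -0.0001] rotvec [-0.0013 -0.0002  0.0025] F [-0.27  0.82 -0.08] T [ 0.04  0.23 -0.04] gap 0.08549771067243161 0.0 q [-0.063 -0.217  2.205 -0.1    0.636  1.23 ]
```

View pics/w3.png

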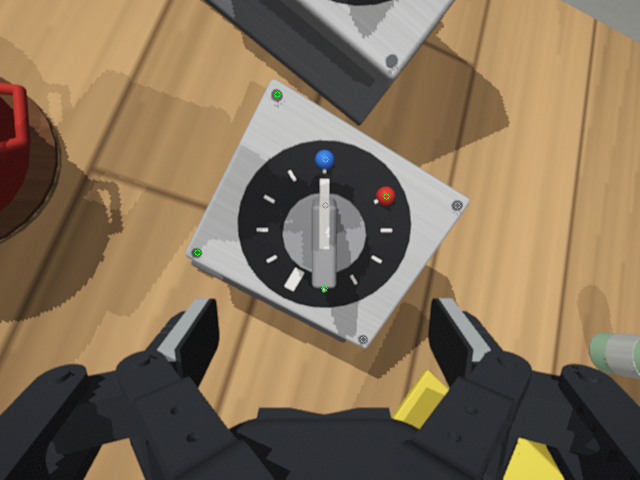

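The pointer, at (325,185), aims straight at the blue stud at (325,159). The bar's ends match the predicted popped-out height, the gripper is clear, and the other objects haven't been disturbed. I'm handing in.

```bash
python3 -c "
from rig import r;print(r.sign_off())"
```

```text
the job is handed in; nothing more can be done
None
```

The knob was pushed in, turned clockwise to the blue stud on the upper left, and let go: the last picture shows it popped out and pointing at the stud, with the gripper clear, and the job is handed in (no verdict was returned).

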